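# Reset the tripped vial shaker and start it

### The arm

A 6-joint arm with a two-finger parallel gripper is mounted at the origin on a cart in front of the work surface, level with it; the furniture and walls round the work are solid. World frame = base frame: x ahead of the robot, y to its left, z up, the work surface at z = 0. Lengths are in m, angles in rad, forces in N, time in s.
With the tool pointing down it reaches from about 0.225 to 0.875 m from the base axis. Payload 3.4 kg.
Tool frame: the origin (TCP) lies midway between the tips of the shut fingers; the grasp point (between the pads) lies 19 mm behind it; z points along the fingers, y is the direction in which the jaws open and shut (so a half turn about z gives the same grasp; the last joint's range is limited). The gripper opens to 85 mm and grips with 20 to 120 N. Pads are 22 mm wide; open, the fingers measure 114 mm over their backs; the gripper's body (76 mm by 85 mm) begins 54 mm behind the grasp point. The pads swing forward as they close: fully open they stand 13 mm farther back than shut.
Start: joints at [1.206, 0.276, 1.505, -0, 1.361, -0.121], TCP at [0.139, 0.558, 0.231] pointing down, gripper open.
Joint ranges: [-2.89, 2.89], [-0.75, 2.08], [0.22, 2.7], [-1.18, 4.32], [0.11, 2.71], [-2.7, 2.7]. Speed limits (rad/s): [2.57, 2.57, 3.14, 3.14, 3.14, 3.14].

### API

Orientations are given as a unit quaternion [w, x, y, z].
In Python, from rig import bot gives the robot as it stands. The module is installed in compiled form; this text tells all that it offers.
- The arm moves only by the shell command python3 -m creep 'ROWS' [FORCE]. ROWS is JSON, a list of rows, each a list of 7 numbers: the closure, from 0 (fully open) to 1 (shut), then the shift along the world's x, y, z normalised to -1 to 1, where 1 is 20 cm, then the turn, a rotation vector about the world's x, y, z normalised to -1 to 1, where 1 is 45 degrees. In form: [[fingers, dx, dy, dz, wx, wy, wz], ...]. A call has exactly 5 rows; each row is the pose to reach, as a shift and turn from the pose measured when the call began; what a row does not reach only later rows make up. A row lasts 1/10 s, in which the tool goes at most 50 mm and 8.59 degrees, less where a joint would pass 70% of its speed; a pose out of reach is approached as far as the arm can. A call with a number of a shift or a turn outside -1 to 1 is refused whole. A call with a gripper value outside its range is refused whole. The fingers move at their own pace and stop on an object; FORCE is the grip in N (left out, the last holds). Time passes only in rows, so rows that repeat a pose let the fingers close, or fill a call up. It gives the time, the measured TCP pose, the force and the opening at its end, in the units of the state.
- bot.read_state(): the state, without advancing time (a new reading comes with each control period).
- bot.grab_frame(name): name is "scene" or "top" or "wrist"; returns the picture (480x640x3 uint8, red, green, blue); there is no depth.
- bot.camera_params(name): a dict with "mtx" (3x3 intrinsics, pixels), "eye" and "orientation" of the camera in the world; the wrist camera has in their place "mount" (4x4, takes a point from camera to tool coordinates, whose origin is the TCP and whose axes are the flange's). Camera axes: x right, y up, looking along -z (the intrinsics and any distortion apply to the point x, -y, -z); pixel columns grow to the right and rows downward; lengths in m; the calibration is good to about 2 mm. A picture is of the moment at which its call begins: read the wrist's pose just before it. camera_params takes no time and is no camera call.
- bot.finish_job(): hands the job in, once; it reports no verdict.
The state is a dict: "t": time; "qpos": joint angles; "joint_vel": joint speeds; "tau": joint torques, N m; "ee_pos": TCP position; "orientation": TCP orientation; "ft_force": force on the tool from outside, world axes, zero at the start; "moment": the same for the moment, N m; "gripper_width": finger opening in m.
Only numpy, scipy, OpenCV 4.12 (cv2) and the standard library are available. Lean on these libraries where they do the work, as an engineer would, in place of code of your own. Each camera call takes 0.05 s, during which the arm holds its last target.

### The job

The vial shaker has tripped and its green start button is locked. Take the orange-handled reset pin from its wooden stand, push it squarely into the blue-ringed hole in the shaker's sloping panel until the hidden catch trips and the orange indicator on the panel jumps across, and put the pin back upright in its stand. Then press the green button fully down and let it come up again, leaving the timer, beaker, white bottle and tape where they are.

Things in the scene. Friction and masses are not known exactly. Their poses are not given: they have to be found in the camera images.
- shaker: Bench vial shaker, white with dark blue cheeks, fixed; 194 (x) x 192 (y) mm. Origin: centre of its underside, on the desk; -x is its front, roughly towards the robot. The sloping panel rises from 25 mm high at the front (x = -95 mm) to 80 mm at x = +17 mm; behind is a flat top 80 mm high with four capped vials in a blue block, up to 121 mm high.
- panel: The sloping panel, 125 mm up the slope x 176 mm wide, fixed to the shaker. Origin: middle of its outer surface. x points up the slope, y as the shaker's y (left seen from the robot), z out of the surface, leaning 26 degrees from vertical towards the front: pin and fingers come down along its -z, tilted 26 degrees.
- access_hole (a point): Centre of the access hole's mouth on the panel's surface, at (0, +45, 0) mm in the panel's frame (left part); round, 10 mm in diameter, in a blue ring, running through the 12 mm thick panel along the panel's z. Axes as the panel's. The catch lies 18 mm below the surface.
- catch (a joint): Travel of the hidden catch, m, pushed along -z of the panel: a spring plate 22 x 22 mm centred under the hole, 0 at rest, stop at 0.010. 2 N at first touch, 5 N at the stop. It trips at 0.006 or a little more (pin tip about 24 mm below the panel's surface; 28 mm at the stop) and stays partly down afterwards.
- start_top (a point): Centre of the top of the green round start button, 30 mm in diameter, in a black collar at the right of the panel, at (0, -42, +10) mm in the panel's frame; collar 3 mm high. Pressed along -z of the panel.
- start (a joint): Start button travel, m: 0 up, 0.006 fully down (stop). Spring: 2.5 N to start, 5.5 N fully down. While locked it gives only about 1 mm.
- lock (a joint): Lock bar inside the panel, shown by the orange indicator in the black slot between hole and button: 0 locked (indicator near the button), springs to 0.016 m (indicator towards the hole) as soon as the catch trips, and stays there.
- reset_pin: Reset pin, 97 mm long, 30 to 65 g: steel shank 5 mm in diameter and 45 mm long below a round orange handle 16 mm in diameter and 52 mm long. Origin: the tip of the shank; z points from the tip to the handle end. It starts upright in its stand, the handle's shoulder resting on the stand.
- pin_tip (a point): Tip of the pin's shank (the origin of the pin).
- pin_handle (a point): Point on the pin's axis in the middle of the handle, 70 mm from the tip.
- pin_stand: Wooden stand for the pin, fixed block 56 x 56 x 52 mm with a vertical hole 9 mm in diameter and 48 mm deep in the middle of its top. Origin: centre of its underside. With the pin home, the pin's tip is 7 mm above the origin.
- stand_mouth (a point): Centre of the mouth of the stand's hole, in its top face, 52 mm above the desk.
- timer: Light grey dial timer 58 x 62 x 58 mm, loose, leave alone. Origin: centre of its underside.
- beaker: Glass beaker, 72 mm in diameter, 90 mm high, loose, leave alone. Origin: centre of its underside.
- white_bottle: White bottle with a blue cap, 58 mm in diameter, 123 mm high, loose, leave alone. Origin: centre of its underside.
- tape_roll: Roll of brown tape, 92 mm in diameter, 48 mm high, loose, leave alone. Origin: centre of its underside.
Not all that is in view belongs to the job. Of the things that look like the pin_stand, take the one that is farthest to the robot's right at the start.

How it is judged:
On the way, in this order (a step that is already met when the one before it is completed fails the run):
1. the catch is tripped with the pin through the access hole: the lock bar has sprung over by more than 10 mm while the pin's tip is in the hole (value of joint lock above 0.01 m and z of pin_tip in the frame of panel below -0.012 m and distance between pin_tip and access_hole below 0.035 m), for 0.05 s.
2. the pin stands home in its stand again, released (horizontal distance between pin_tip and stand_mouth below 0.006 m and z of pin_tip in the frame of pin_stand below 0.012 m and angle between reset_pin's own z axis and vertical below 0.12 rad and contact force between the fingers and reset_pin below 0.1 N), for 0.2 s.
3. the start button is pressed fully down (value of joint start above 0.0052 m), for 0.05 s.
At the end, for the whole second after the job is handed in: Lock bar over by more than 10 mm; pin at rest and released in its stand (tip within 6 mm of the hole's axis, at most 12 mm above the stand's underside, tilt under 0.12 rad); start button, after being pressed more than 5.2 mm, up again (under 1 mm). Bystanders within 25 mm (all of step 2 and value of joint start below 0.001 m and value of joint lock above 0.01 m and linear speed of reset_pin below 0.02 m/s); the robot touches nothing.
It fails at once if the timer is moved by more than 25 mm or tipped over (distance of timer from where it was at the start of the episode above 0.025 m or angle between timer's own z axis and vertical above 0.5 rad).
It fails at once if the beaker is moved by more than 25 mm or tipped over (distance of beaker from where it was at the start of the episode above 0.025 m or angle between beaker's own z axis and vertical above 0.5 rad).
It fails at once if the white bottle is moved by more than 25 mm or tipped over (distance of white_bottle from where it was at the start of the episode above 0.025 m or angle between white_bottle's own z axis and vertical above 0.5 rad).
It fails at once if the roll of tape is moved by more than 25 mm or tipped over (distance of tape_roll from where it was at the start of the episode above 0.025 m or angle between tape_roll's own z axis and vertical above 0.5 rad).
It also fails if it takes over 64 s, if anything falls off the work surface, if the arm or the gripper's body presses on something with over 40 N, if the wrist force passes 120 N, or if a joint passes its speed limit or range.

## Working session

There is one attempt and no reset: what is moved stays moved. The work goes in short steps, Python scripts to look and compute and a shell command to move; the robot and the scene stay as the last step left them, time stands still between calls to the robot, and variables do not carry over. Pictures are saved under pics/ and viewed, and the job is handed in when it is done.

```bash
mkdir -p pics
cat > h.py <<'E'
import numpy as np, cv2
from rig import bot
from scipy.spatial.transform import Rotation as R
def q2R(q): return R.from_quat([q[1],q[2],q[3],q[0]]).as_matrix()
def save(name,fn):
    im=bot.grab_frame(name); cv2.imwrite('pics/'+fn,im[:,:,::-1]); return im
E
python3 - <<'E'
from h import *
s=bot.read_state(); print(s)
for n in ['scene','top','wrist']: print(n,bot.camera_params(n))
save('scene','s0.png');save('top','t0.png');save('wrist','w0.png')
E
```

```text
{'t': 0.0, 'qpos': array([ 1.20597607e+00,  2.76567635e-01,  1.50612089e+00,  2.67251681e-05,
        1.36067295e+00, -1.20974085e-01]), 'joint_vel': array([ 0.00069485,  0.00012431,  0.00154167,  0.00092546, -0.00051215,
       -0.00066197]), 'tau': array([ 8.47640531e-04, -4.16773546e+01, -2.45809579e+01, -5.57784142e-05,
        1.11370784e-02, -8.80442940e-06]), 'ee_pos': array([0.13862284, 0.55751033, 0.23046018]), 'orientation': array([-2.25397242e-04,  1.21623972e-01,  9.92575855e-01, -8.55305924e-04]), 'ft_force': array([ 0.12775954, -0.0095631 , -0.04198101]), 'moment': array([ 0.00514832, -0.00060191, -0.02079943]), 'gripper_width': 0.0852896333241772}
scene {'mtx': array([[525.17339013,   0.        , 322.84772196],
       [  0.        , 525.17339013, 237.54097021],
       [  0.        ,   0.        ,   1.        ]]), 'eye': array([-0.02020822, -0.23444966,  0.80931154]), 'orientation': array([ 0.81373555,  0.31719973, -0.18427313, -0.45084609])}
top {'mtx': array([[483.13585527,   0.        , 327.56291751],
       [  0.        , 483.13585527, 236.42367058],
       [  0.        ,   0.        ,   1.        ]]), 'eye': array([0.41806951, 0.11347273, 1.10837849]), 'orientation': array([-0.70551367, -0.0511804 ,  0.03922227,  0.70575679])}
wrist {'mtx': array([[331.57624297,   0.        , 320.79496372],
       [  0.        , 331.57624297, 244.1381988 ],
       [  0.        ,   0.        ,   1.        ]]), 'mount': array([[-3.12263378e-04,  9.58832252e-01,  2.83972914e-01,
         7.20095137e-02],
       [ 9.99999535e-01,  4.04472203e-05,  9.63053587e-04,
        -4.43862500e-04],
       [ 9.11920924e-04,  2.83973083e-01, -9.58831819e-01,
        -1.42070626e-01],
       [ 0.00000000e+00,  0.00000000e+00,  0.00000000e+00,
         1.00000000e+00]])}
```

View pics/s0.png

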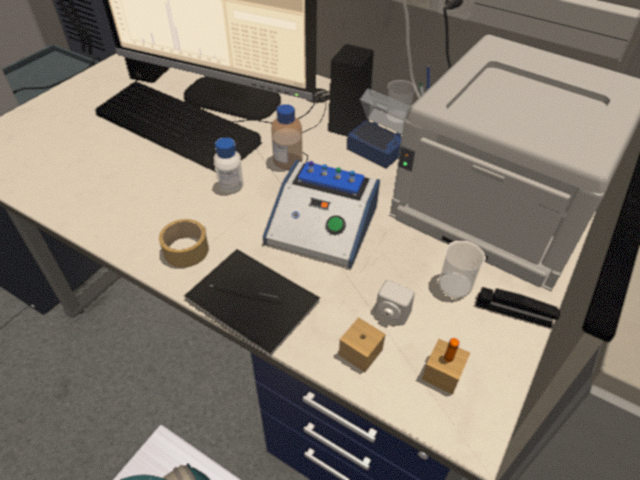

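View pics/t0.png

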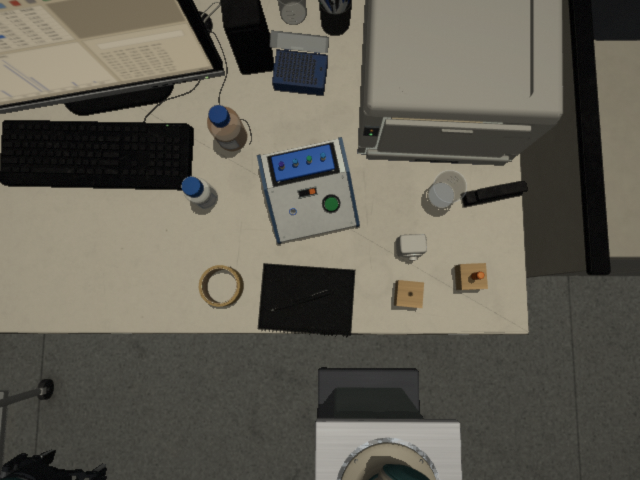

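View pics/w0.png

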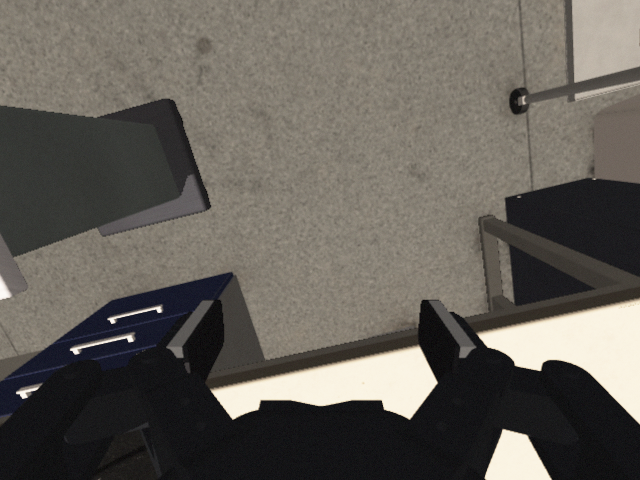

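Candidates for the stand in the top view are the empty block at (408,293) and the block with the orange handle at (472,276). The one farthest to the right (−y) holds the orange pin, so I choose that one. Crops to check, and a first triangulation:

Run:
```python
import cv2
t=cv2.imread('pics/t0.png');s=cv2.imread('pics/s0.png')
a=cv2.resize(t[240:320,380:500],None,fx=5,fy=5,interpolation=cv2.INTER_CUBIC)
b=cv2.resize(s[310:400,330:480],None,fx=5,fy=5,interpolation=cv2.INTER_CUBIC)
cv2.imwrite('pics/ca.png',a);cv2.imwrite('pics/cb.png',b)
cv2.imwrite('pics/cc.png',cv2.resize(t[130:250,250:370],None,fx=5,fy=5,interpolation=cv2.INTER_CUBIC))
cv2.imwrite('pics/cd.png',cv2.resize(s[155:270,255:390],None,fx=5,fy=5,interpolation=cv2.INTER_CUBIC))
```

```text
(no output)
```

View pics/ca.png

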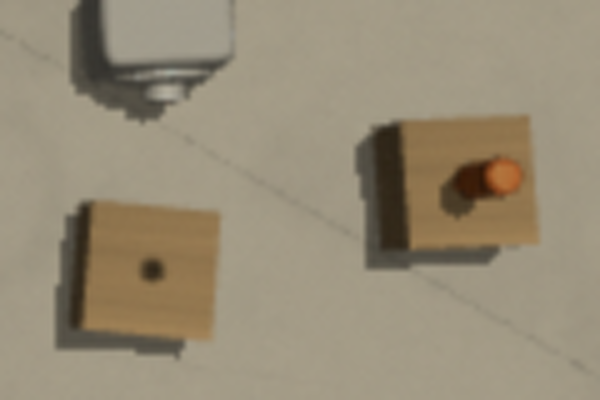

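View pics/cb.png

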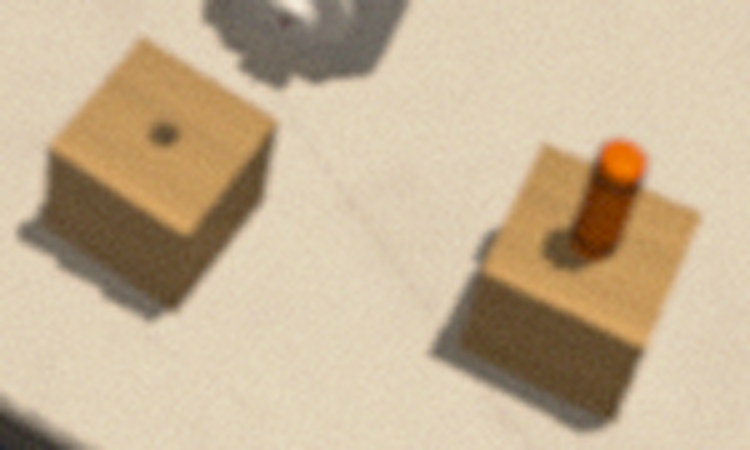

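View pics/cc.png

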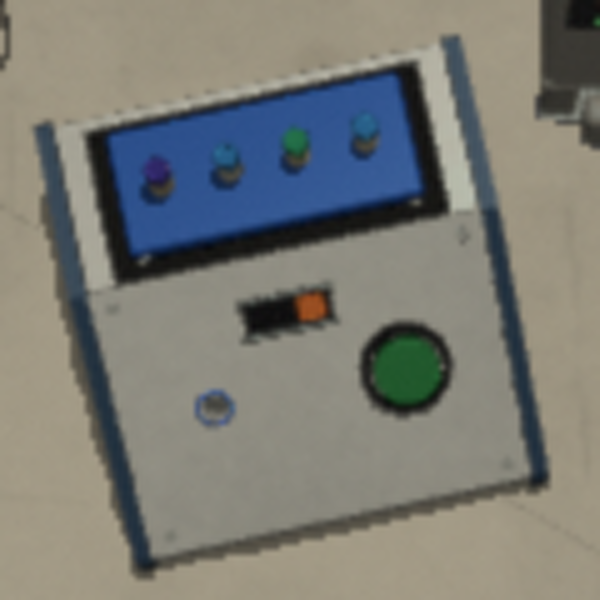

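View pics/cd.png

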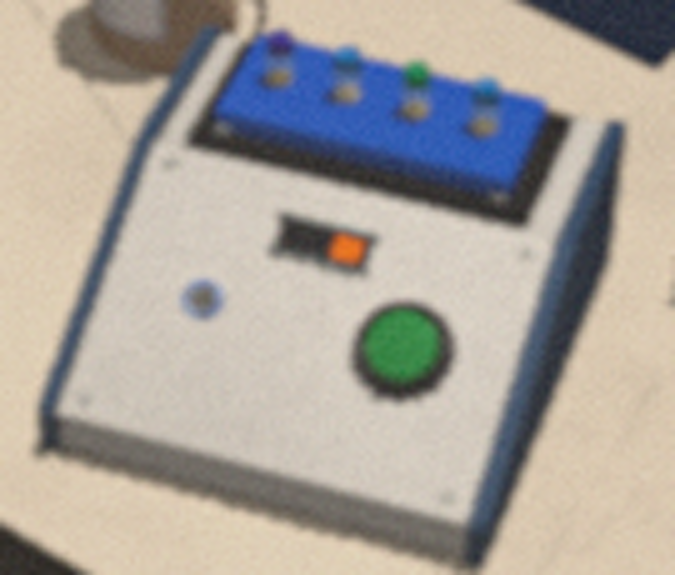

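```bash
cat >> h.py <<'E'
def cam(n): 
    p=bot.camera_params(n); return p['mtx'],np.array(p['eye']),q2R(p['orientation'])
def ray(c,uv):
    K,e,Rm=c; d=np.array([(uv[0]-K[0,2])/K[0,0],-(uv[1]-K[1,2])/K[1,1],-1.]); d=Rm@d; return e,d/np.linalg.norm(d)
def proj(c,P):
    K,e,Rm=c; q=Rm.T@(np.asarray(P)-e); return np.array([K[0,2]+K[0,0]*q[0]/-q[2],K[1,2]+K[1,1]*q[1]/q[2]])
def tri(rs):
    A=np.zeros((3,3));b=np.zeros(3)
    for e,d in rs:
        M=np.eye(3)-np.outer(d,d);A+=M;b+=M@e
    P=np.linalg.solve(A,b); return P,[np.linalg.norm(np.cross(P-e,d)) for e,d in rs]
def wcam(s=None):
    p=bot.camera_params('wrist'); s=s or bot.read_state(); Rt=q2R(s['orientation']);M=p['mount']
    return p['mtx'],Rt@M[:3,3]+s['ee_pos'],Rt@M[:3,:3]
def crop(uv,off,f): return (np.array(uv)+.5)/f-.5+np.array(off)
def onz(r,z): e,d=r; return e+d*(z-e[2])/d[2]
E
python3 - <<'E'
from h import *
np.set_printoptions(precision=4,suppress=True)
T,S=cam('top'),cam('scene')
tt={'pintop':(503,176),'c1':(404,122),'c2':(530,116),'c3':(540,243),'c4':(410,250)}
ss={'pintop':(622,160),'c1':(547,145),'c2':(700,214),'c3':(643,347),'c4':(483,270)}
for k in tt: print(k,*tri([ray(T,crop(tt[k],(380,240),5)),ray(S,crop(ss[k],(330,310),5))]))
tt={'hole':(214,408),'btn':(406,368),'s1':(112,308),'s2':(463,236),'s3':(508,463),'s4':(168,537)}
ss={'hole':(202,298),'btn':(403,343),'s1':(172,162),'s2':(527,254),'s3':(446,497),'s4':(83,399)}
for k in tt: print(k,*tri([ray(T,crop(tt[k],(250,130),5)),ray(S,crop(ss[k],(255,155),5))]))
for n,uv in dict(timer=(410,245),beaker=(447,190)).items(): print(n,onz(ray(T,uv),.05))
E
```

```text
pintop [ 0.4671 -0.1852  0.1026] [np.float64(0.00017651386637682116), np.float64(0.00017651386637671695)]
c1 [ 0.4931 -0.1581  0.0532] [np.float64(0.00034854347751061616), np.float64(0.00034854347751059057)]
c2 [ 0.4953 -0.2118  0.0542] [np.float64(0.0003259485310833806), np.float64(0.0003259485310833602)]
c3 [ 0.4404 -0.2139  0.054 ] [np.float64(0.0003781225510767194), np.float64(0.0003781225510766909)]
c4 [ 0.4379 -0.1589  0.0538] [np.float64(0.000688923226678935), np.float64(0.0006889232266789408)]
hole [0.6101 0.2095 0.0545] [np.float64(0.0001670452695167772), np.float64(0.00016704526951689675)]
btn [0.6269 0.1241 0.0604] [np.float64(8.628036499332575e-05), np.float64(8.628036499320823e-05)]
s1 [0.6505 0.2518 0.0782] [np.float64(0.0005318069876955144), np.float64(0.0005318069876952801)]
s2 [0.6818 0.0991 0.0783] [np.float64(4.373939866159677e-05), np.float64(4.373939866161882e-05)]
s3 [0.5883 0.0792 0.0315] [np.float64(0.0009042124520159038), np.float64(0.0009042124520159431)]
s4 [0.5555 0.232  0.0302] [np.float64(0.00022320830595185526), np.float64(0.00022320830595184694)]
timer [ 0.535  -0.0497  0.05  ]
beaker [ 0.6581 -0.1345  0.05  ]
```

```bash
python3 -m creep '[[0,0.09,-0.2,0,0,0,0.115],[0,0.18,-0.4,0,0,0,0.23],[0,0.27,-0.6,0,0,0,0.345],[0,0.36,-0.8,0,0,0,0.46],[0,0.44,-1,0,0,0,0.57]]' 40 && python3 -m creep '[[0,0.09,-0.2,0,0,0,0],[0,0.18,-0.4,0,0,0,0],[0,0.27,-0.6,0,0,0,0],[0,0.36,-0.8,0,0,0,0],[0,0.44,-1,0,0,0,0]]'; python3 -c "
from h import *
s=bot.read_state();print(s['qpos'],q2R(s['orientation']))"
```

```text
t: 0.65
ee_pos: [0.227, 0.3559, 0.2304]
orientation: [0.0, -0.104, 0.995, -0.001]
ft_force: [-0.4, -0.3, -0.6]
gripper_width: 0.0856
t: 1.15
ee_pos: [0.3153, 0.1543, 0.2305]
orientation: [0.0, -0.104, 0.995, -0.001]
ft_force: [0.2, -0.1, 0.4]
gripper_width: 0.0853
[ 0.25801328 -0.07310221  1.91219513 -0.00196263  1.30186897 -1.52077372] [[-9.78339720e-01 -2.07002894e-01  1.09314006e-03]
 [-2.07004514e-01  9.78338565e-01 -1.66838245e-03]
 [-7.24101081e-04 -1.85852974e-03 -9.99998011e-01]]
```

```bash
python3 -m creep '[[0,0.09,-0.2,0,0,0,0],[0,0.18,-0.4,0,0,0,0],[0,0.27,-0.6,0,0,0,0],[0,0.36,-0.8,0,0,0,0],[0,0.44,-1,0,0,0,0]]' && python3 -m creep '[[0,0.09,-0.2,0,0,0,0],[0,0.18,-0.4,0,0,0,0],[0,0.27,-0.6,0,0,0,0],[0,0.32,-0.7,0,0,0,0],[0,0.32,-0.7,0,0,0,0]]'; python3 -c "
from h import *
s=bot.read_state();print(s['qpos'],s['ee_pos'])
c=wcam(s);save('wrist','w1.png');print(proj(c,(.4671,-.1852,.104)),proj(c,(.467,-.1855,.052)))"
```

```text
t: 1.65
ee_pos: [0.4037, -0.0476, 0.2305]
orientation: [0.001, -0.104, 0.995, -0.001]
ft_force: [0.6, -0.1, 1.0]
gripper_width: 0.0855
t: 2.15
ee_pos: [0.469, -0.1906, 0.2297]
orientation: [0.001, -0.102, 0.995, -0.001]
ft_force: [0.1, 0.3, -0.1]
gripper_width: 0.0854
[-5.22740069e-01  1.71780835e-01  1.64975344e+00 -1.18951740e-03
  1.31747980e+00 -2.29776805e+00] [ 0.46898719 -0.19062108  0.22973934]
[328.88026227 235.11327016] [327.55774419 221.31559911]
```

View pics/w1.png

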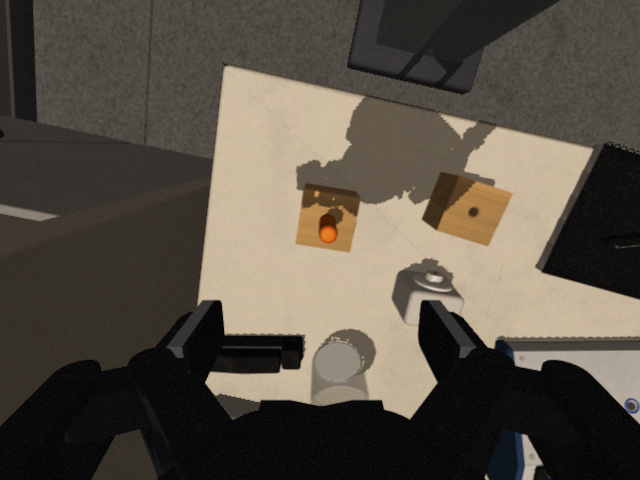

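Run:
```python
import cv2
t=cv2.imread('pics/w1.png')
cv2.imwrite('pics/w1c.png',cv2.resize(t[175:260,280:375],None,fx=7,fy=7,interpolation=cv2.INTER_CUBIC))
```

```text
(no output)
```

View pics/w1c.png

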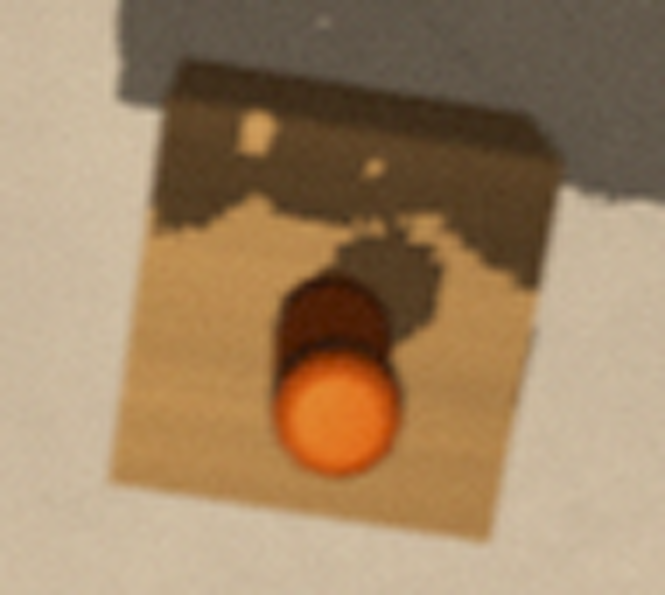

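Run:
```python
from h import *
np.set_printoptions(precision=4,suppress=True)
s=bot.read_state(); c=wcam(s)
T,S=cam('top'),cam('scene')
w=ray(c,crop((338,412),(280,175),7))
r=[ray(T,crop((503,176),(380,240),5)),ray(S,crop((622,160),(330,310),5))]
print(tri(r+[w]),onz(w,.104)); print([onz(ray(c,crop(u,(280,175),7)),.052) for u in [(172,104),(560,160),(488,540),(112,483)]])
print(np.mean([onz(ray(c,crop(u,(280,175),7)),.052) for u in [(172,104),(560,160),(488,540),(112,483)]],axis=0))
```

```text
(array([ 0.466 , -0.1847,  0.1035]), [np.float64(0.0009671248553790833), np.float64(0.0008692051675957315), np.float64(0.0015994234644757495)]) [ 0.4645 -0.184   0.104 ]
[array([ 0.4396, -0.2116,  0.052 ]), array([ 0.4362, -0.1577,  0.052 ]), array([ 0.4918, -0.1549,  0.052 ]), array([ 0.4945, -0.2097,  0.052 ])]
[ 0.4655 -0.1835  0.052 ]
```

```bash
python3 -m creep '[[0,-0.015,0.03,-0.2,0,0,0],[0,-0.015,0.03,-0.4,0,0,0],[0,-0.015,0.03,-0.55,0,0,0],[0,-0.015,0.03,-0.55,0,0,0],[0,-0.015,0.03,-0.55,0,0,0]]'; python3 -c "
from h import *
s=bot.read_state();print(s['ee_pos'])
c=wcam(s);save('wrist','w2.png');print(proj(c,(.466,-.1847,.104)),proj(c,(.466,-.1847,.052)))"
```

```text
t: 2.7
ee_pos: [0.4645, -0.1815, 0.1202]
orientation: [-0.0, -0.103, 0.995, 0.0]
ft_force: [0.2, 0.1, -0.3]
gripper_width: 0.0857
[ 0.46450589 -0.18147739  0.12019386]
[315.35546704 292.48026751] [316.63028495 259.66307772]
```

View pics/w2.png

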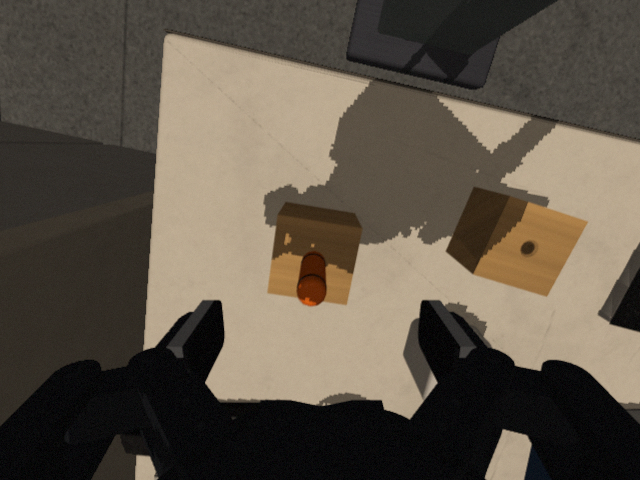

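Run:
```python
from h import *
np.set_printoptions(precision=4,suppress=True)
t=cv2.imread('pics/w2.png')
cv2.imwrite('pics/w2c.png',cv2.resize(t[195:315,255:375],None,fx=6,fy=6,interpolation=cv2.INTER_CUBIC))
s=bot.read_state();print(s['ee_pos'])
```

```text
[ 0.4655 -0.1822  0.1212]
```

View pics/w2c.png

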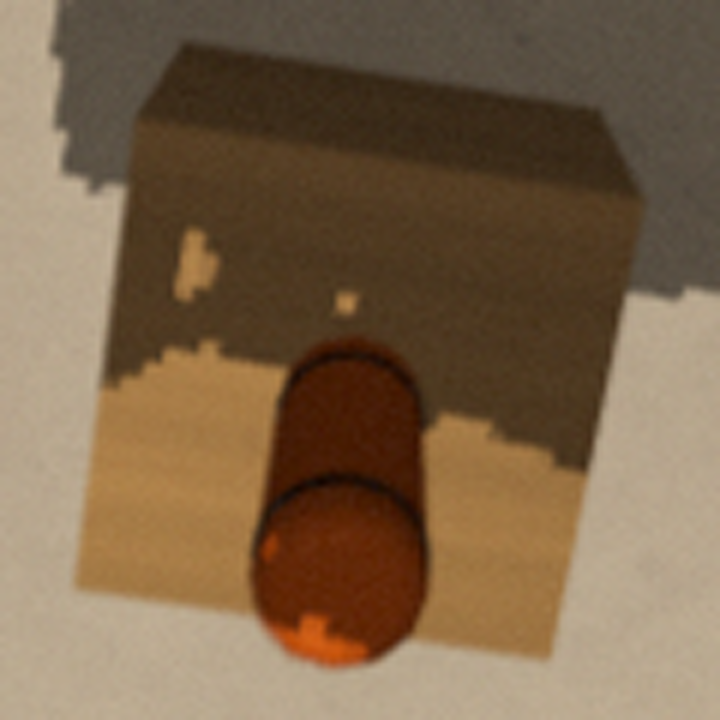

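```bash
python3 - <<'E'
from h import *
np.set_printoptions(precision=4,suppress=True)
s=bot.read_state(); s=dict(s)
for p in ([.4645,-.1815,.1202],[.4655,-.1822,.1212]):
    s['ee_pos']=np.array(p); c=wcam(s)
    a=onz(ray(c,crop((340,577),(255,195),6)),.104)
    m=np.mean([onz(ray(c,crop(u,(255,195),6)),.052) for u in [(135,120),(642,198),(550,660),(77,587)]],axis=0)
    print(a,m, q2R(s['orientation']).T@(a-p), q2R(s['orientation']).T@(m-p))
E
python3 -m creep '[[0,0,0,0,0,0,0],[0,0,0,0,0,0,0],[0,0,0,0,0,0,0],[0,0,0,0,0,0,0],[0,0,0,0,0,0,0]]'
```

```text
[ 0.4655 -0.187   0.104 ] [ 0.4677 -0.1869  0.052 ] [ 0.0002 -0.0056  0.0162] [-0.0019 -0.0059  0.0682]
[ 0.467  -0.1877  0.104 ] [ 0.4691 -0.1876  0.052 ] [-0.0003 -0.0056  0.0172] [-0.0023 -0.0059  0.0692]
t: 3.25
ee_pos: [0.4656, -0.1823, 0.1214]
orientation: [0.001, -0.103, 0.995, -0.001]
ft_force: [0.8, -0.1, -0.3]
gripper_width: 0.0854
```

```bash
python3 -m creep '[[0,0.005,-0.023,-0.1,0,0,0],[0,0.005,-0.023,-0.2,0,0,0],[0,0.005,-0.023,-0.3,0,0,0],[0,0.005,-0.023,-0.3,0,0,0],[0,0.005,-0.023,-0.3,0,0,0]]' 30; python3 -c "
from h import *
s=bot.read_state();print(s['ee_pos'])
c=wcam(s);save('wrist','w3.png')"
```

```text
t: 3.75
ee_pos: [0.4665, -0.1869, 0.0614]
orientation: [0.001, -0.103, 0.995, -0.001]
ft_force: [0.6, -0.1, 0.5]
gripper_width: 0.0859
[ 0.46653441 -0.18692304  0.06143772]
```

View pics/w3.png

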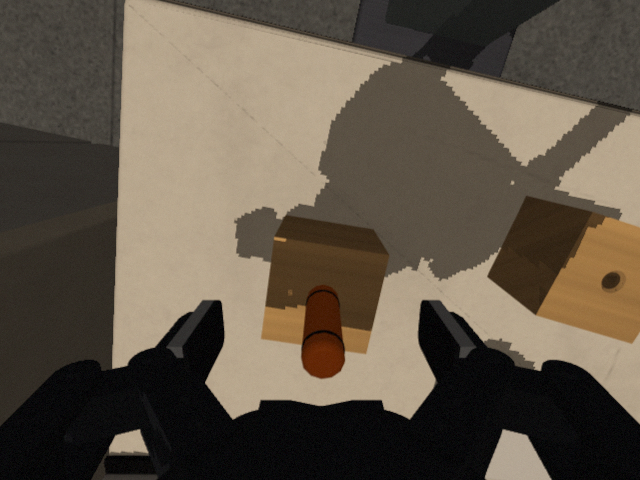

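```bash
python3 -m creep '[[0.5,0,0,0,0,0,0],[1,0,0,0,0,0,0],[1,0,0,0,0,0,0],[1,0,0,0,0,0,0],[1,0,0,0,0,0,0]]' 40;python3 -m creep '[[1,0,0,0,0,0,0],[1,0,0,0,0,0,0],[1,0,0,0,0,0,0],[1,0,0,0,0,0,0],[1,0,0,0,0,0,0]]'; python3 -c "
from h import *
s=bot.read_state();print(s)
c=wcam(s);save('wrist','w4.png')"
```

```text
t: 4.3
ee_pos: [0.4672, -0.1873, 0.0623]
orientation: [0.002, -0.103, 0.995, -0.001]
ft_force: [-0.7, -0.0, 2.7]
gripper_width: 0.0148
t: 4.8
ee_pos: [0.4671, -0.1872, 0.0623]
orientation: [0.002, -0.103, 0.995, -0.001]
ft_force: [-1.3, -0.3, 1.0]
gripper_width: 0.0151
{'t': 4.8, 'qpos': array([-5.19563747e-01,  3.26353029e-01,  1.90632419e+00,  2.54339616e-05,
        9.04742356e-01, -2.29669289e+00]), 'joint_vel': array([-8.43218187e-04, -1.28438531e-03,  3.20917507e-05,  1.14989675e-03,
        6.08629715e-04,  2.81355356e-04]), 'tau': array([-3.15303623e-02, -3.77361023e+01, -1.80997932e+01, -4.72602740e-03,
       -1.47684440e-01, -1.01852470e-04]), 'ee_pos': array([ 0.46713732, -0.18723546,  0.06231169]), 'orientation': array([ 0.00170071, -0.10297548,  0.99468171, -0.00120885]), 'ft_force': array([-1.31152616, -0.34153404,  0.99104945]), 'moment': array([ 0.06086611,  0.08484158, -0.01572826]), 'gripper_width': 0.015131637697232588}
```

View pics/w4.png

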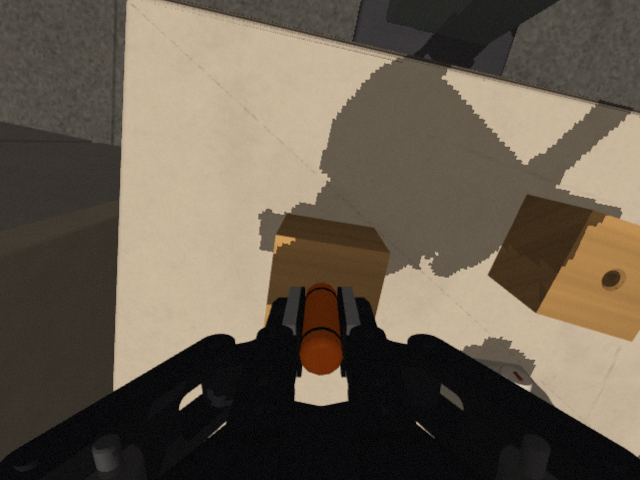

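```bash
python3 -m creep '[[1,0,0,0.1,0,0,0],[1,0,0,0.25,0,0,0],[1,0,0,0.45,0,0,0],[1,0,0,0.65,0,0,0],[1,0,0,0.8,0,0,0]]'; python3 -c "
from h import *
s=bot.read_state();print(s['ee_pos'],s['orientation'],s['ft_force'])
c=wcam(s);save('wrist','w5.png')"
```

```text
t: 5.35
ee_pos: [0.4676, -0.1875, 0.2247]
orientation: [0.003, -0.103, 0.995, -0.002]
ft_force: [0.5, -0.2, -1.9]
gripper_width: 0.0154
[ 0.46764401 -0.18750941  0.22469758] [ 0.00275401 -0.10300535  0.994675   -0.00198709] [ 0.45700071 -0.15072706 -1.94635225]
```

View pics/w5.png

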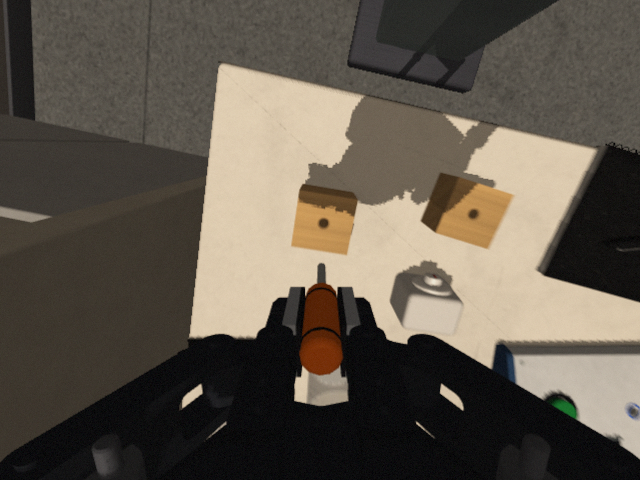

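Run:
```python
from h import *
np.set_printoptions(precision=4,suppress=True)
t=cv2.imread('pics/w5.png')
cv2.imwrite('pics/w5c.png',cv2.resize(t[205:385,275:375],None,fx=4,fy=4,interpolation=cv2.INTER_CUBIC))
```

```text
(no output)
```

View pics/w5c.png

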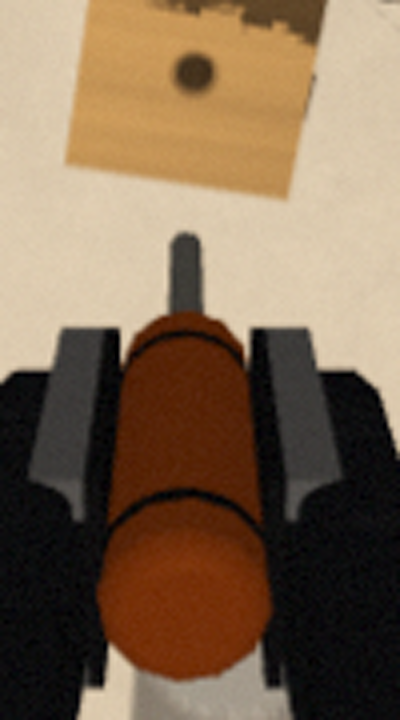

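Run:
```python
from h import *
np.set_printoptions(precision=4,suppress=True)
p=bot.camera_params('wrist');M=p['mount'];c=(p['mtx'],M[:3,3],M[:3,:3])
# tool frame: tip centre, top centre, handle bottom edge
for nm,u,z in [('tip',(185,242),.0553),('top',(185,595),.0553-.097)]:
    e,d=ray(c,crop(u,(275,205),4)); print(nm,e+d*(z-e[2])/d[2])
for z in (.0553,.0553-.045,.0553-.097): print(crop([0,0],[0,0],1),(proj(c,(0,0,z))-[275,205])*4)
s=bot.read_state(); w=wcam(s); print('stand mouth',onz(ray(w,crop((194,73),(275,205),4)),.052),s['ee_pos'])
# shaker panel fit
psi=np.deg2rad(11.85);a=np.arctan2(55,112)
```

```text
tip [ 0.     -0.0006  0.0553]
top [ 0.0027 -0.0005 -0.0417]
[0. 0.] [187.3995 240.6122]
[0. 0.] [188.1435 363.9741]
[0. 0.] [189.6884 620.1237]
stand mouth [ 0.4725 -0.1886  0.052 ] [ 0.47   -0.1888  0.2293]
```

```bash
python3 -m creep '[[1,0,0,0,0,0,0],[1,0,0,0,0,0,0],[1,0,0,0,0,0,0],[1,0,0,0,0,0,0],[1,0,0,0,0,0,0]]'; python3 -c "
from h import *
np.set_printoptions(precision=4,suppress=True)
s=bot.read_state();print(s['ee_pos'],s['orientation'],s['ft_force'])
c=wcam(s);im=save('wrist','w6.png')
s=bot.read_state();print(s['ee_pos'],s['orientation'],s['ft_force'])
cv2.imwrite('pics/w6c.png',cv2.resize(im[205:385,275:375,::-1],None,fx=4,fy=4,interpolation=cv2.INTER_CUBIC))"
```

```text
t: 5.9
ee_pos: [0.4695, -0.1885, 0.2281]
orientation: [0.005, -0.103, 0.995, -0.004]
ft_force: [0.6, 0.2, -0.0]
gripper_width: 0.0149
[ 0.4695 -0.1885  0.2281] [ 0.0053 -0.103   0.9947 -0.0038] [ 0.5696  0.1789 -0.0134]
[ 0.4697 -0.1886  0.2283] [ 0.0055 -0.103   0.9947 -0.0039] [-0.4864 -0.2167 -0.719 ]
```

View pics/w6c.png

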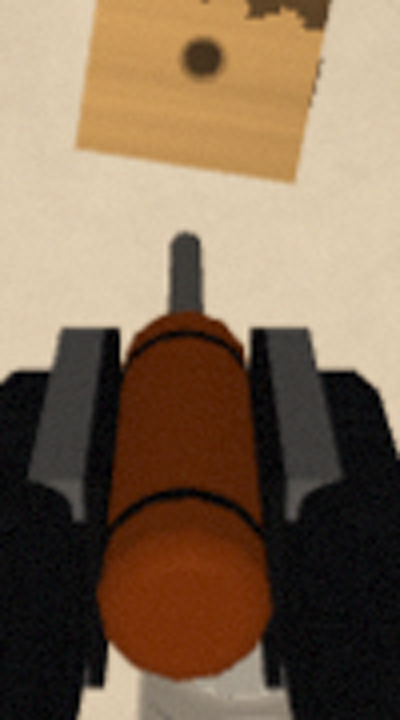

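```bash
cat >> h.py <<'E'
psi=np.deg2rad(11.85);al=np.arctan2(55,112)
xh=np.array([np.cos(psi),np.sin(psi),0]);yh=np.array([-np.sin(psi),np.cos(psi),0]);zz=np.array([0,0,1.])
n=-np.sin(al)*xh+np.cos(al)*zz
ux=np.cos(al)*xh+np.sin(al)*zz   # panel x
Rp=np.column_stack([np.cross(yh,-n),yh,-n])   # tool orientation square to panel
Rv=np.column_stack([-xh,yh,-zz])              # tool straight down
def delta(p,Rm,s=None):
    s=s or bot.read_state()
    d=(np.array(p)-s['ee_pos'])/.2
    w=R.from_matrix(Rm@q2R(s['orientation']).T).as_rotvec()/np.deg2rad(45)
    print('shift',np.round(d,3),'turn',np.round(w,3),'dist mm',round(np.linalg.norm(d)*200,1),'deg',round(np.linalg.norm(w)*45,1)); return d,w
E
python3 - <<'E'
from h import *
H=np.array([.6101,.2095,.0535])
p=H+.1153*n; print(p,n); delta(p,Rp); delta([.5,-.05,.23],Rv)
E
```

```text
[0.56035996 0.19906345 0.15699443] [-0.43139672 -0.09051644  0.89760996]
shift [ 0.454  1.938 -0.357] turn [ 0.128 -0.554  0.003] dist mm 404.5 deg 25.6
shift [0.152 0.693 0.008] turn [0.009 0.015 0.001] dist mm 141.9 deg 0.8
```

```bash
python3 -m creep '[[1,0.04,0.2,0.0,0.02,-0.08,0],[1,0.08,0.4,0,0.04,-0.16,0],[1,0.12,0.6,0,0.06,-0.24,0],[1,0.16,0.8,0,0.08,-0.32,0],[1,0.2,1,0,0.09,-0.4,0]]'; python3 -c "
from h import *
H=np.array([.6101,.2095,.0535])
delta(H+.1153*n,Rp)"
```

```text
t: 6.45
ee_pos: [0.5096, 0.0126, 0.2281]
orientation: [0.166, -0.1, 0.981, 0.015]
ft_force: [0.9, 0.1, -0.8]
gripper_width: 0.0148
shift [ 0.254  0.933 -0.356] turn [ 0.036 -0.151  0.005] dist mm 206.0 deg 7.0
```

```bash
python3 -m creep '[[1,0.06,0.23,-0.03,0.01,-0.05,0.001],[1,0.12,0.46,-0.1,0.02,-0.1,0.003],[1,0.18,0.69,-0.2,0.036,-0.151,0.005],[1,0.254,0.933,-0.356,0.036,-0.151,0.005],[1,0.254,0.933,-0.356,0.036,-0.151,0.005]]';python3 -m creep '[[1,0,0,0,0,0,0],[1,0,0,0,0,0,0],[1,0,0,0,0,0,0],[1,0,0,0,0,0,0],[1,0,0,0,0,0,0]]'; python3 -c "
from h import *
np.set_printoptions(precision=4,suppress=True)
H=np.array([.6101,.2095,.0535])
delta(H+.1153*n,Rp)
s=bot.read_state();print(s['ee_pos'],s['orientation'],s['ft_force'])
c=wcam(s);im=save('wrist','w7.png');save('scene','s7.png')
delta(H+.1153*n,Rp)
print(proj(c,H),proj(c,s['ee_pos']+q2R(s['orientation'])@[0,-.0006,.0553]))
"
```

```text
t: 6.95
ee_pos: [0.5587, 0.2026, 0.1534]
orientation: [0.222, -0.103, 0.969, 0.024]
ft_force: [-0.8, 0.1, -1.5]
gripper_width: 0.0149
t: 7.45
ee_pos: [0.5591, 0.2017, 0.1543]
orientation: [0.223, -0.102, 0.969, 0.024]
ft_force: [0.3, 0.0, -0.4]
gripper_width: 0.0148
shift [ 0.006 -0.013  0.014] turn [ 0.    -0.005 -0.004] dist mm 4.0 deg 0.3
[0.5591 0.2017 0.1543] [ 0.223  -0.1019  0.9692  0.0238] [ 0.3323  0.0493 -0.3773]
shift [ 0.007 -0.014  0.015] turn [ 0.    -0.006 -0.004] dist mm 4.4 deg 0.3
[317.8807 243.2742] [320.8705 265.4293]
```

View pics/w7.png

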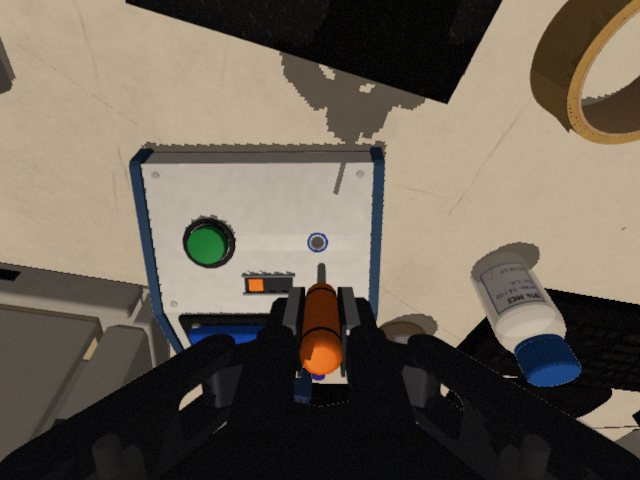

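View pics/s7.png

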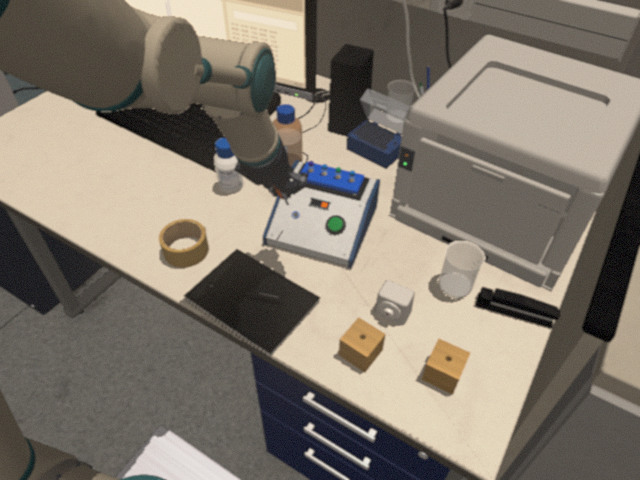

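Run:
```python
import cv2
t=cv2.imread('pics/w7.png')
cv2.imwrite('pics/w7c.png',cv2.resize(t[220:300,280:360],None,fx=8,fy=8,interpolation=cv2.INTER_CUBIC))
cv2.imwrite('pics/w7d.png',cv2.resize(t[140:320,125:395],None,fx=2.9,fy=2.9,interpolation=cv2.INTER_CUBIC))
```

View pics/w7c.png

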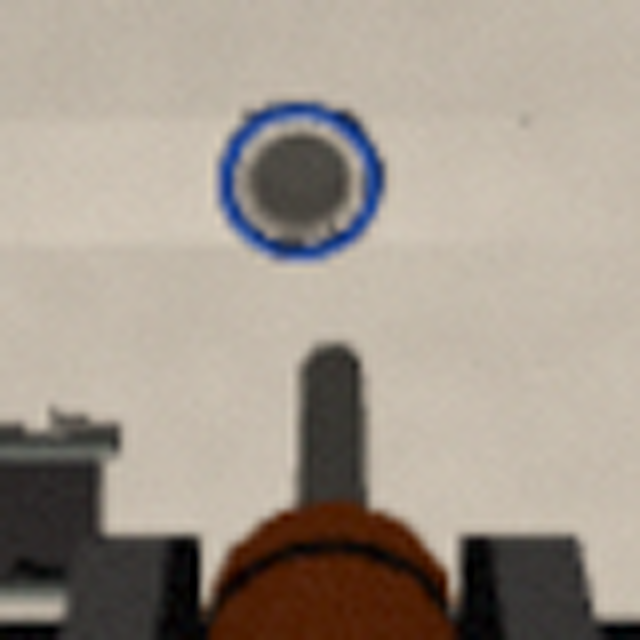

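View pics/w7d.png

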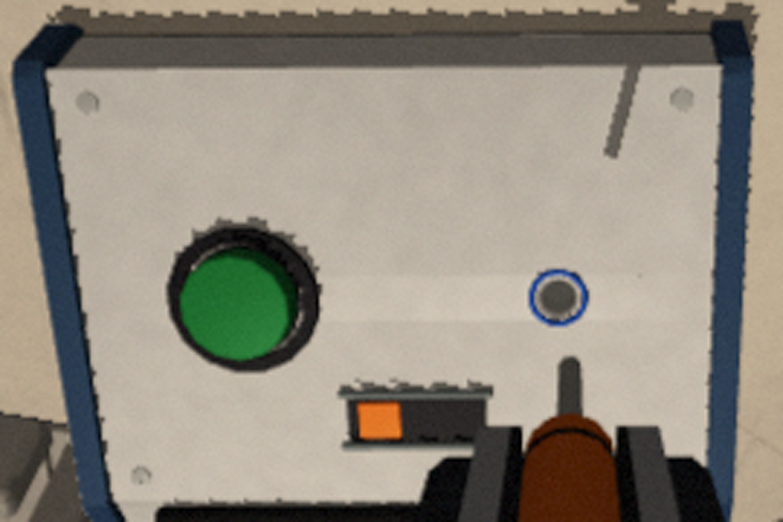

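```bash
cat >> h.py <<'E'
def toolcam():
    p=bot.camera_params('wrist');M=p['mount']; return (p['mtx'],M[:3,3],M[:3,:3])
def tz(uv,z):
    e,d=ray(toolcam(),uv); return e+d*(z-e[2])/d[2]
E
python3 - <<'E'
from h import *
np.set_printoptions(precision=4,suppress=True)
s=bot.read_state(); H=np.array([.6101,.2095,.0535])
D=(s['ee_pos']-H)@n; print(D)
print('hole',tz(crop((302,182),(280,220),8),D), 'Hpred',q2R(s['orientation']).T@(H-s['ee_pos']))
print('tip',tz(crop((332,352),(280,220),8),.0553), tz(crop((332,345),(280,220),8),.0553))
print('shoulder',tz(crop((333,505),(280,220),8),.0103))
E
```

```text
0.11299322488314983
hole [-0.0015 -0.0035  0.113 ] Hpred [-0.0026 -0.0033  0.113 ]
tip [ 0.0013 -0.0005  0.0553] [ 0.0018 -0.0005  0.0553]
shoulder [ 0.0074 -0.0004  0.0103]
```

Run:
```python
from h import *
np.set_printoptions(precision=4,suppress=True)
s=bot.read_state(); 
p=s['ee_pos']+q2R(s['orientation'])@[-.0014,-.0029,.048]
delta(p,Rp)
```

```text
shift [ 0.112  0.009 -0.213] turn [ 0.    -0.006 -0.004] dist mm 48.1 deg 0.3
```

```bash
python3 -m creep '[[1,0.03,0.003,-0.05,0,-0.002,-0.002],[1,0.056,0.006,-0.11,0,-0.006,-0.004],[1,0.09,0.009,-0.17,0,-0.006,-0.004],[1,0.112,0.009,-0.213,0,-0.006,-0.004],[1,0.112,0.009,-0.213,0,-0.006,-0.004]]'; python3 -c "
from h import *
np.set_printoptions(precision=4,suppress=True)
H=np.array([.6101,.2095,.0535])
s=bot.read_state();print(s['ee_pos'],s['orientation'],s['ft_force'],(s['ee_pos']-H)@n-.0553)
c=wcam(s);im=save('wrist','w8.png')
print(bot.read_state()['ee_pos'])
cv2.imwrite('pics/w8c.png',cv2.resize(im[220:300,280:360,::-1],None,fx=8,fy=8,interpolation=cv2.INTER_CUBIC))
"
```

```text
t: 8.05
ee_pos: [0.5811, 0.2034, 0.1093]
orientation: [0.224, -0.101, 0.969, 0.023]
ft_force: [-0.4, -1.0, -1.4]
gripper_width: 0.0153
[0.5811 0.2034 0.1093] [ 0.2235 -0.1005  0.9692  0.023 ] [-0.3571 -0.9527 -1.3947] 0.00781704418144838
[0.5812 0.2035 0.1101]
```

View pics/w8c.png

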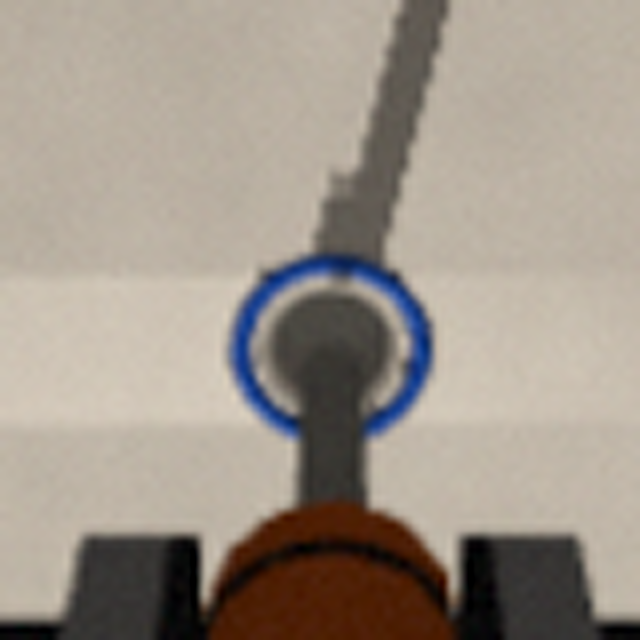

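Run:
```python
from h import *
np.set_printoptions(precision=4,suppress=True)
s=bot.read_state(); H=np.array([.6101,.2095,.0535])
for D in (.062,.0635,.065): print('hole',tz(crop((332,347),(280,220),8),D))
print('tip',tz(crop((332,348),(280,220),8),.0553))
print(q2R(s['orientation']).T@(H-s['ee_pos']))
delta(s['ee_pos']+q2R(s['orientation'])@[-.000,0,.016],Rp,s)
```

```text
hole [-0.0007 -0.0005  0.062 ]
hole [-0.0013 -0.0005  0.0635]
hole [-0.0018 -0.0005  0.065 ]
tip [ 0.0016 -0.0005  0.0553]
[-0.0016 -0.0001  0.0638]
shift [ 0.034  0.007 -0.072] turn [ 0.001 -0.002  0.   ] dist mm 16.0 deg 0.1
```

```bash
python3 -m creep '[[1,0.01,0.002,-0.018,0,-0.002,0],[1,0.019,0.004,-0.036,0,-0.002,0],[1,0.028,0.006,-0.053,0,-0.002,0],[1,0.037,0.007,-0.071,0,-0.002,0],[1,0.037,0.007,-0.071,0,-0.002,0]]'; python3 -c "
from h import *
np.set_printoptions(precision=4,suppress=True)
H=np.array([.6101,.2095,.0535])
s=bot.read_state();print(s['ee_pos'],s['orientation'],s['ft_force'],s['moment'],(s['ee_pos']-H)@n-.0553)
c=wcam(s);im=save('wrist','w9.png')
s=bot.read_state()
cv2.imwrite('pics/w9c.png',cv2.resize(im[220:300,280:360,::-1],None,fx=8,fy=8,interpolation=cv2.INTER_CUBIC))
delta(s['ee_pos']-.013*n,Rp,s)
"
```

```text
t: 8.6
ee_pos: [0.5885, 0.2049, 0.0954]
orientation: [0.225, -0.101, 0.969, 0.023]
ft_force: [-0.9, 0.3, 0.0]
gripper_width: 0.0152
[0.5885 0.2049 0.0954] [ 0.2245 -0.1006  0.969   0.023 ] [-0.8548  0.2559  0.0498] [-0.0288  0.2154  0.0446] -0.007957182674526074
shift [ 0.028  0.006 -0.058] turn [ 0.001 -0.001  0.   ] dist mm 13.0 deg 0.1
```

View pics/w9c.png

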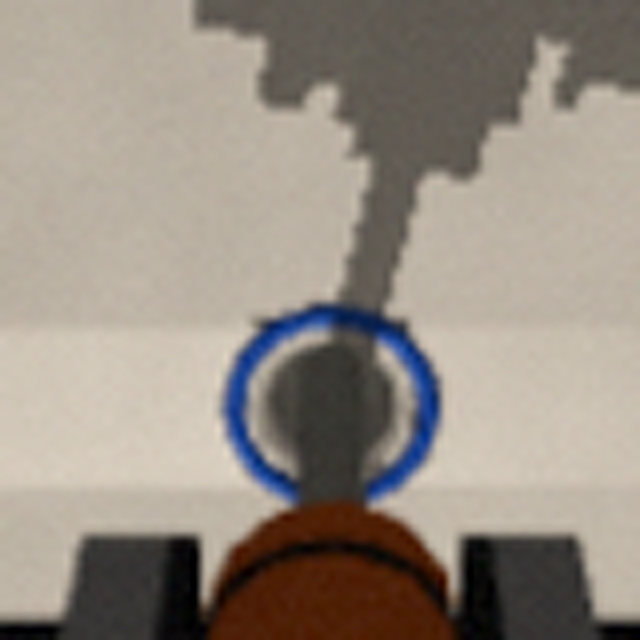

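```bash
python3 -m creep '[[1,0.008,0.002,-0.016,0,0,0],[1,0.016,0.003,-0.032,0,0,0],[1,0.022,0.005,-0.045,0,0,0],[1,0.028,0.006,-0.058,0,0,0],[1,0.028,0.006,-0.058,0,0,0]]'; python3 -c "
from h import *
np.set_printoptions(precision=4,suppress=True)
H=np.array([.6101,.2095,.0535])
s=bot.read_state();print(s['ee_pos'],s['orientation'],s['ft_force'],s['ft_force']@n,s['moment'],(s['ee_pos']-H)@n-.0553)
delta(s['ee_pos']-.006*n,Rp,s)
"
```

```text
t: 9.15
ee_pos: [0.5942, 0.2061, 0.0839]
orientation: [0.225, -0.101, 0.969, 0.023]
ft_force: [-1.1, -0.0, 0.5]
gripper_width: 0.0147
[0.5942 0.2061 0.0839] [ 0.2246 -0.1006  0.969   0.023 ] [-1.0594 -0.0017  0.4934] 0.9000241663590159 [-0.0713  0.2798 -0.0117] -0.020877578713257412
shift [ 0.013  0.003 -0.027] turn [ 0.001 -0.001  0.   ] dist mm 6.0 deg 0.1
```

```bash
python3 -m creep '[[1,0.005,0.001,-0.01,0,0,0],[1,0.009,0.002,-0.018,0,0,0],[1,0.013,0.003,-0.027,0,0,0],[1,0.013,0.003,-0.027,0,0,0],[1,0.013,0.003,-0.027,0,0,0]]'; python3 -c "
from h import *
np.set_printoptions(precision=4,suppress=True)
H=np.array([.6101,.2095,.0535])
s=bot.read_state();print(s['ee_pos'],s['ft_force'],s['ft_force']@n,s['moment'],(s['ee_pos']-H)@n-.0553)
im=save('wrist','w10.png')
cv2.imwrite('pics/w10c.png',cv2.resize(im[200:340,180:380,::-1],None,fx=4,fy=4,interpolation=cv2.INTER_CUBIC))
s=bot.read_state();print(s['ee_pos'],s['ft_force']@n)
"
```

```text
t: 9.65
ee_pos: [0.5969, 0.2068, 0.0785]
orientation: [0.225, -0.101, 0.969, 0.023]
ft_force: [-1.9, -0.2, 2.8]
gripper_width: 0.0152
[0.5969 0.2068 0.0785] [-1.9355 -0.197   2.8327] 3.3955016789632504 [-0.066   0.3487 -0.0141] -0.02694829456392495
[0.5969 0.2068 0.0785] 3.806785630711252
```

View pics/w10c.png

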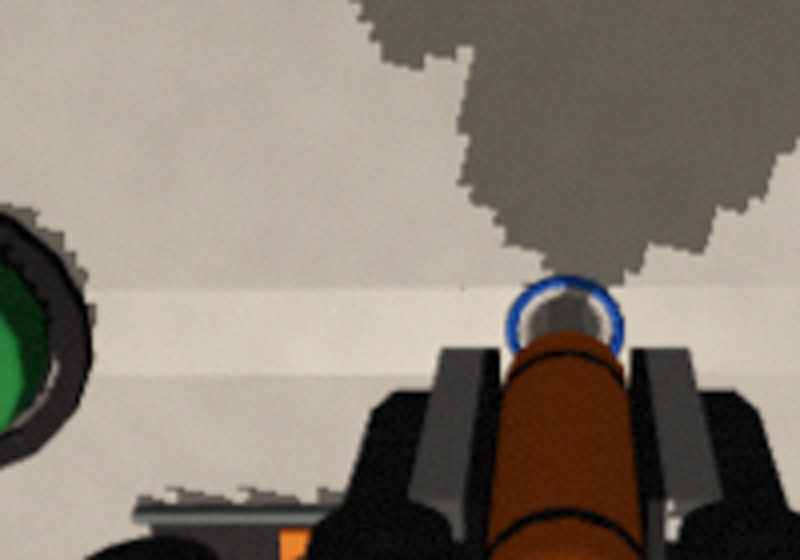

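```bash
python3 -c "
from h import *
a=save('scene','s11.png');b=save('top','t11.png')
im=np.hstack([cv2.resize(a[155:270,255:390],(540,460),interpolation=cv2.INTER_CUBIC)])
cv2.imwrite('pics/s11c.png',im[:,:,::-1])
"
```

```text
(no output)
```

View pics/s11c.png

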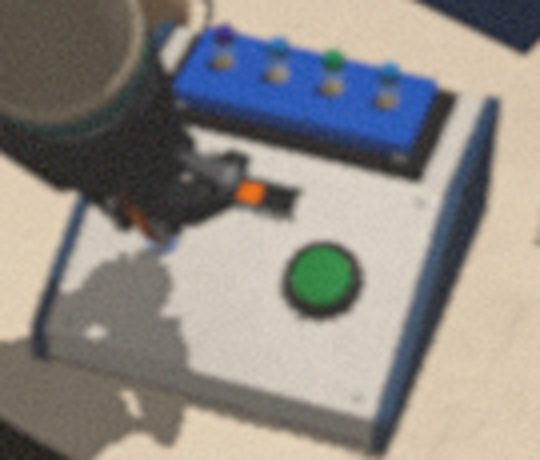

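The indicator has jumped to the hole side, so the catch has tripped. Withdrawing along the panel normal.

```bash
python3 -m creep '[[1,-0.022,-0.004,0.045,0,0,0],[1,-0.054,-0.011,0.112,0,0,0],[1,-0.108,-0.023,0.224,0,0,0],[1,-0.172,-0.036,0.359,0,0,0],[1,-0.237,-0.05,0.494,0,0,0]]'; python3 -c "
from h import *
delta([.4671,-.1872,.22],Rv)"
```

```text
t: 10.3
ee_pos: [0.5485, 0.1965, 0.1781]
orientation: [0.224, -0.101, 0.969, 0.023]
ft_force: [0.2, 0.0, -0.5]
gripper_width: 0.0151
shift [-0.407 -1.919  0.209] turn [-0.118  0.567 -0.   ] dist mm 394.5 deg 26.0
```

```bash
python3 -m creep '[[1,-0.04,-0.19,0.06,-0.024,0.11,0],[1,-0.08,-0.38,0.12,-0.047,0.22,0],[1,-0.12,-0.57,0.18,-0.07,0.34,0],[1,-0.16,-0.76,0.21,-0.095,0.45,0],[1,-0.2,-0.96,0.21,-0.118,0.567,0]]'; python3 -c "
from h import *
delta([.4671,-.1872,.20],Rv)"
```

```text
t: 10.8
ee_pos: [0.5088, 0.0031, 0.2225]
orientation: [0.0, -0.103, 0.995, -0.0]
ft_force: [2.0, 0.9, -0.9]
gripper_width: 0.0149
shift [-0.208 -0.952 -0.112] turn [0.001 0.001 0.   ] dist mm 196.1 deg 0.1
```

```bash
python3 -m creep '[[1,-0.045,-0.21,-0.02,0,0,0],[1,-0.09,-0.42,-0.05,0,0,0],[1,-0.14,-0.63,-0.08,0,0,0],[1,-0.18,-0.84,-0.112,0,0,0],[1,-0.208,-0.952,-0.112,0,0,0]]'; python3 -m creep '[[1,0,0,0,0,0,0],[1,0,0,0,0,0,0],[1,0,0,0,0,0,0],[1,0,0,0,0,0,0],[1,0,0,0,0,0,0]]'; python3 -c "
from h import *
delta([.4671,-.1872,.13],Rv)"
```

```text
t: 11.3
ee_pos: [0.466, -0.1901, 0.1995]
orientation: [-0.0, -0.102, 0.995, -0.001]
ft_force: [0.2, 0.6, -1.3]
gripper_width: 0.0152
t: 11.8
ee_pos: [0.4663, -0.189, 0.1997]
orientation: [0.0, -0.103, 0.995, -0.001]
ft_force: [-0.1, -0.2, -0.7]
gripper_width: 0.0153
shift [ 0.004  0.009 -0.349] turn [0.002 0.    0.001] dist mm 69.7 deg 0.1
```

```bash
python3 -m creep '[[1,0.004,0.009,-0.12,0.002,0,0.001],[1,0.004,0.009,-0.24,0.002,0,0.001],[1,0.004,0.009,-0.33,0.002,0,0.001],[1,0.004,0.009,-0.349,0.002,0,0.001],[1,0.004,0.009,-0.349,0.002,0,0.001]]'; python3 -c "
from h import *
s=bot.read_state();print(s['ee_pos'],s['orientation'])
im=save('wrist','w12.png');delta([.4671,-.1872,.072],Rv)
cv2.imwrite('pics/w12c.png',cv2.resize(im[190:310,270:370,::-1],None,fx=6,fy=6,interpolation=cv2.INTER_CUBIC))
"
```

```text
t: 12.3
ee_pos: [0.4671, -0.1867, 0.1297]
orientation: [-0.0, -0.104, 0.995, 0.0]
ft_force: [-0.8, 0.3, 0.2]
gripper_width: 0.0151
[ 0.46706305 -0.18667086  0.129668  ] [-2.68499720e-04 -1.03759646e-01  9.94602269e-01  4.36320824e-04]
shift [-0.003 -0.001 -0.292] turn [ 0.     0.001 -0.001] dist mm 58.4 deg 0.1
```

View pics/w12c.png

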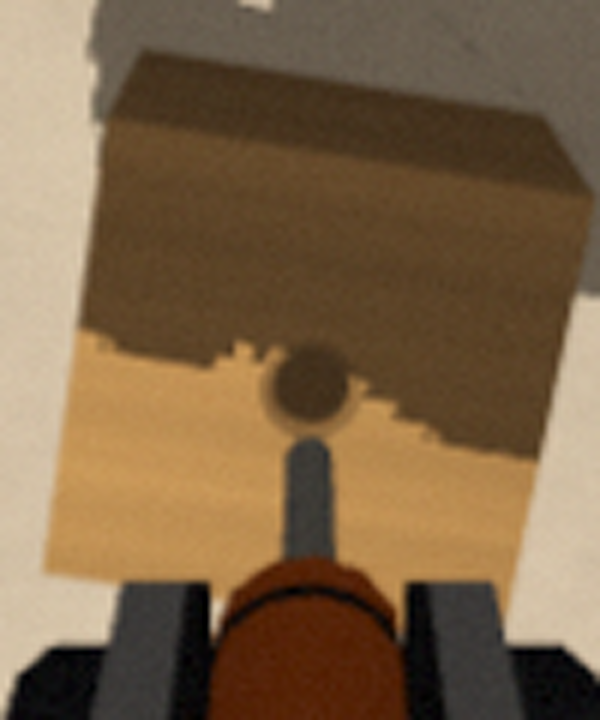

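Run:
```python
from h import *
np.set_printoptions(precision=4,suppress=True)
print('hole',tz(crop((312,386),(270,190),6),.0777),'tip edge',tz(crop((308,438),(270,190),6),.0553))
delta([.4671,-.1872,.072],Rv)
```

```text
hole [ 0.0001 -0.0001  0.0777] tip edge [ 0.0017 -0.0006  0.0553]
shift [-0.003 -0.001 -0.292] turn [ 0.     0.001 -0.001] dist mm 58.4 deg 0.1
```

```bash
python3 -m creep '[[1,-0.006,0,-0.06,0,0,0],[1,-0.006,0,-0.11,0,0,0],[1,-0.006,0,-0.16,0,0,0],[1,-0.006,0,-0.2,0,0,0],[1,-0.006,0,-0.22,0,0,0]]'; python3 -c "
from h import *
s=bot.read_state();print(s['ft_force'],s['moment'])
im=save('wrist','w13.png');delta([.4666,-.1870,.0625],Rv)
cv2.imwrite('pics/w13c.png',cv2.resize(im[190:310,270:370,::-1],None,fx=6,fy=6,interpolation=cv2.INTER_CUBIC))
"
```

```text
t: 12.85
ee_pos: [0.4658, -0.1868, 0.0852]
orientation: [-0.0, -0.104, 0.995, 0.0]
ft_force: [0.3, 0.7, -0.7]
gripper_width: 0.0151
[ 0.30633524  0.72283002 -0.72722893] [0.05150701 0.01236065 0.02971515]
shift [ 0.004 -0.001 -0.112] turn [-0.001 -0.001 -0.001] dist mm 22.5 deg 0.1
```

View pics/w13c.png

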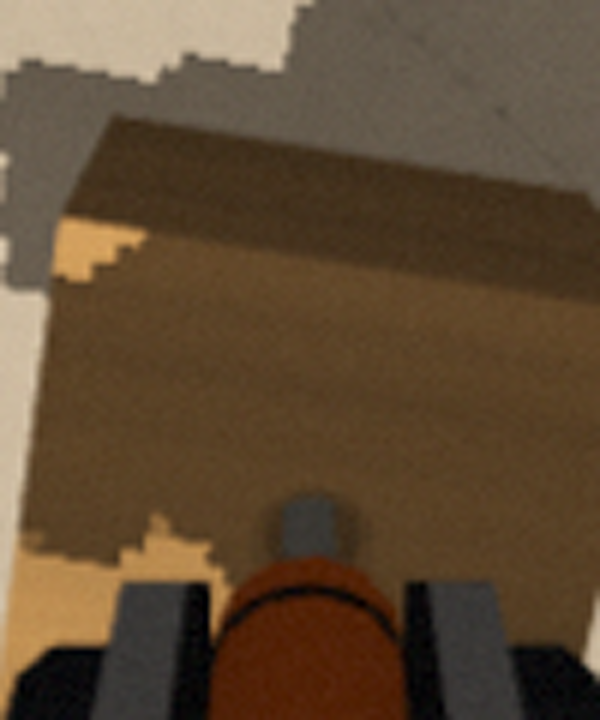

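The pin is in the stand hole with no side force, so I lower it home.

```bash
python3 -m creep '[[1,0.003,0,-0.03,0,0,0],[1,0.003,0,-0.06,0,0,0],[1,0.003,0,-0.09,0,0,0],[1,0.003,0,-0.112,0,0,0],[1,0.003,0,-0.114,0,0,0]]'; python3 -c "
from h import *
s=bot.read_state();print(s['ee_pos'],s['ft_force'],s['moment'])"
```

```text
t: 13.4
ee_pos: [0.4662, -0.1867, 0.0623]
orientation: [-0.001, -0.104, 0.995, 0.001]
ft_force: [-1.6, 0.3, 4.7]
gripper_width: 0.015
[ 0.46618472 -0.18669904  0.06228664] [-1.60973888  0.30183012  4.67949915] [0.13571455 0.18439065 0.00811355]
```

```bash
python3 -m creep '[[0.6,0,0,0,0,0,0],[0.3,0,0,0,0,0,0],[0,0,0,0,0,0,0],[0,0,0,0,0,0,0],[0,0,0,0,0,0,0]]'; python3 -c "
from h import *
s=bot.read_state();print(s['ee_pos'],s['ft_force'],s['gripper_width'])
im=save('wrist','w14.png')"
```

```text
t: 13.9
ee_pos: [0.4662, -0.1867, 0.0623]
orientation: [-0.001, -0.104, 0.995, 0.001]
ft_force: [-0.9, -0.0, 0.2]
gripper_width: 0.085
[ 0.46622377 -0.18670344  0.06228802] [-0.90764572 -0.01174089  0.22676733] 0.08499136827916753
```

View pics/w14.png

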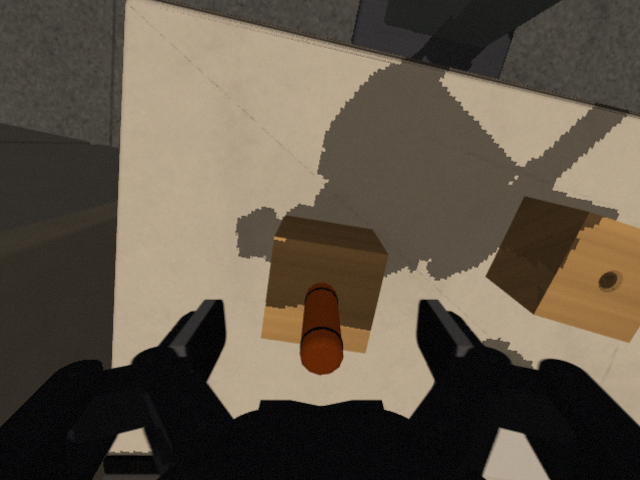

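```bash
python3 -m creep '[[0,0,0,0.15,0,0,0],[0,0,0,0.35,0,0,0],[0,0,0,0.55,0,0,0],[0,0,0,0.75,0,0,0],[0,0,0,0.85,0,0,0]]'; python3 -c "
from h import *
np.set_printoptions(precision=4,suppress=True)
s=bot.read_state()
a=save('scene','s15.png');b=save('top','t15.png')
im=np.hstack([cv2.resize(a[310:400,380:480],(400,360),interpolation=cv2.INTER_CUBIC),cv2.resize(a[155:270,255:390],(400,360),interpolation=cv2.INTER_CUBIC)])
cv2.imwrite('pics/s15c.png',im[:,:,::-1])
B=np.array([.6269,.1241,.0604]); O=np.array([.6101,.2095,.0535])-.045*yh; P=O-.042*yh+.01*n; print(O,P)
delta(P+.05*n,Rp)
"
```

```text
t: 14.45
ee_pos: [0.4676, -0.1874, 0.2361]
orientation: [0.002, -0.104, 0.995, -0.001]
ft_force: [0.2, 0.2, -1.0]
gripper_width: 0.085
[0.6193 0.1655 0.0535] [0.6237 0.1234 0.0625]
shift [ 0.67   1.533 -0.642] turn [ 0.123 -0.562 -0.   ] dist mm 358.5 deg 25.9
```

View pics/s15c.png

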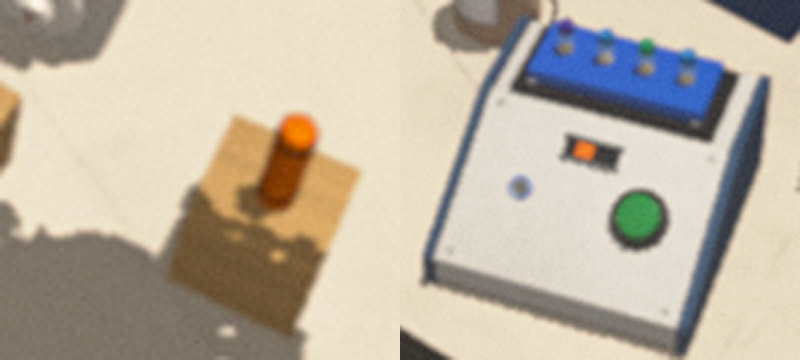

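```bash
python3 -m creep '[[1,0.08,0.2,0.0,0.02,-0.08,0],[1,0.16,0.4,0,0.04,-0.18,0],[1,0.24,0.6,0,0.07,-0.3,0],[1,0.32,0.8,0,0.09,-0.42,0],[1,0.4,1,0,0.11,-0.53,0]]'; python3 -c "
from h import *
B=np.array([.625,.1238,.0612])
delta(B+.05*n,Rp)"
```

```text
t: 15.05
ee_pos: [0.5473, 0.0137, 0.2344]
orientation: [0.213, -0.1, 0.972, 0.02]
ft_force: [1.0, 0.3, -0.5]
gripper_width: 0.0125
shift [ 0.28   0.528 -0.641] turn [ 0.011 -0.031  0.003] dist mm 175.4 deg 1.5
```

```bash
python3 -m creep '[[1,0.07,0.14,-0.13,0.01,-0.03,0],[1,0.14,0.28,-0.28,0.01,-0.03,0.003],[1,0.21,0.42,-0.45,0.01,-0.03,0.003],[1,0.28,0.528,-0.641,0.01,-0.03,0.003],[1,0.28,0.528,-0.641,0.01,-0.03,0.003]]';python3 -m creep '[[1,0,0,0,0,0,0],[1,0,0,0,0,0,0],[1,0,0,0,0,0,0],[1,0,0,0,0,0,0],[1,0,0,0,0,0,0]]'; python3 -c "
from h import *
B=np.array([.625,.1238,.0612])
s=bot.read_state();c=wcam(s);im=save('wrist','w16.png')
print(s['ee_pos'],s['gripper_width'],proj(c,B),proj(c,s['ee_pos']))
delta(B+.05*n,Rp);delta(B+.012*n,Rp)"
```

```text
t: 15.55
ee_pos: [0.5991, 0.1214, 0.0982]
orientation: [0.218, -0.102, 0.97, 0.024]
ft_force: [-0.8, -0.5, -1.0]
gripper_width: 0.0001
t: 16.05
ee_pos: [0.5996, 0.1208, 0.0997]
orientation: [0.219, -0.102, 0.97, 0.024]
ft_force: [-1.0, -1.0, 0.3]
gripper_width: -0.0
[0.59964017 0.12078558 0.09970213] -4.525357286271545e-05 [317.9417611  280.71426493] [322.04885162 305.76804345]
shift [ 0.02  -0.008  0.033] turn [ 0.001 -0.016 -0.004] dist mm 7.9 deg 0.7
shift [ 0.102  0.009 -0.137] turn [ 0.001 -0.016 -0.004] dist mm 34.2 deg 0.7
```

View pics/w16.png

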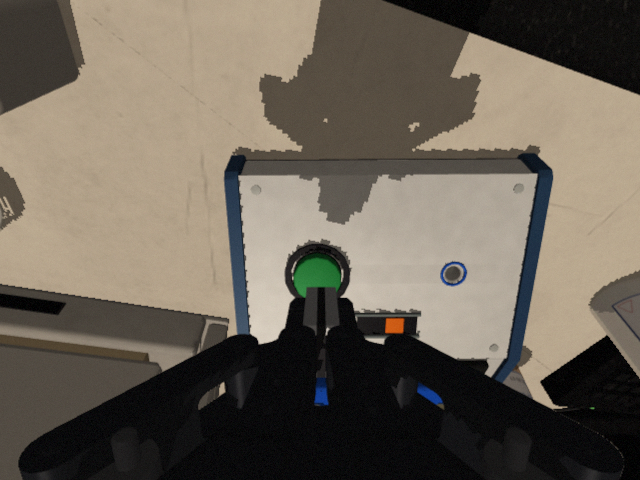

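```bash
python3 -m creep '[[1,0.035,0,-0.045,0,-0.01,-0.002],[1,0.07,0.004,-0.09,0,-0.016,-0.004],[1,0.102,0.009,-0.137,0,-0.016,-0.004],[1,0.102,0.009,-0.137,0,-0.016,-0.004],[1,0.102,0.009,-0.137,0,-0.016,-0.004]]'; python3 -c "
from h import *
B=np.array([.625,.1238,.0612])
s=bot.read_state();c=wcam(s);im=save('wrist','w17.png')
cv2.imwrite('pics/w17c.png',cv2.resize(im[220:380,240:400,::-1],None,fx=4,fy=4,interpolation=cv2.INTER_CUBIC))
print(proj(c,B),(s['ee_pos']-B)@n,s['ft_force']@n)
delta(B+.003*n,Rp)"
```

```text
t: 16.6
ee_pos: [0.6197, 0.1227, 0.0713]
orientation: [0.224, -0.101, 0.969, 0.023]
ft_force: [-0.0, -0.4, -0.3]
gripper_width: -0.0005
[321.91523927 295.97885077] 0.011452084603230009 -0.213742723035155
shift [ 0.02   0.004 -0.039] turn [ 0.001 -0.001  0.   ] dist mm 8.8 deg 0.1
```

View pics/w17c.png

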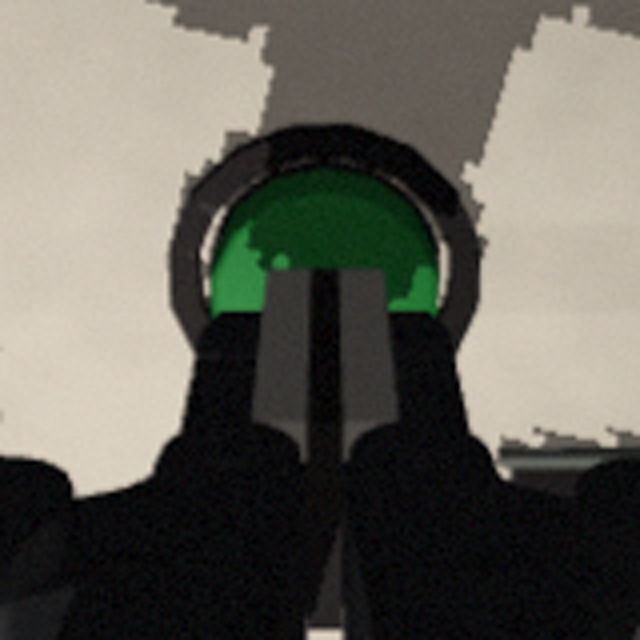

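```bash
python3 -m creep '[[1,0.01,0.002,-0.02,0,0,0],[1,0.02,0.004,-0.039,0,0,0],[1,0.028,0.006,-0.055,0,0,0],[1,0.035,0.007,-0.07,0,0,0],[1,0.035,0.007,-0.07,0,0,0]]'; python3 -c "
from h import *
B=np.array([.625,.1238,.0612])
s=bot.read_state()
print((s['ee_pos']-B)@n,s['ft_force']@n,s['ft_force'])
delta(B-.007*n,Rp)"
```

```text
t: 17.15
ee_pos: [0.6269, 0.1243, 0.0577]
orientation: [0.225, -0.101, 0.969, 0.023]
ft_force: [-2.6, 0.2, 4.0]
gripper_width: 0.0
-0.004054905204593389 4.676743818545988 [-2.64226059  0.18378705  3.95886539]
shift [ 0.005  0.001 -0.014] turn [ 0.001 -0.001  0.   ] dist mm 3.0 deg 0.1
```

```bash
python3 -m creep '[[1,0.003,0.001,-0.006,0,0,0],[1,0.005,0.001,-0.011,0,0,0],[1,0.006,0.001,-0.014,0,0,0],[1,0.006,0.001,-0.014,0,0,0],[1,0.006,0.001,-0.014,0,0,0]]'; python3 -c "
from h import *
B=np.array([.625,.1238,.0612])
s=bot.read_state()
print((s['ee_pos']-B)@n,s['ft_force']@n,s['ft_force'])"
```

```text
t: 17.65
ee_pos: [0.6277, 0.1245, 0.0561]
orientation: [0.225, -0.101, 0.969, 0.023]
ft_force: [-8.6, -2.5, 13.1]
gripper_width: 0.0001
-0.00583037427647353 15.744722672088246 [-8.62864548 -2.47434297 13.14422198]
```

```bash
python3 -c "
from h import *
im=save('wrist','w18.png')
cv2.imwrite('pics/w18c.png',cv2.resize(im[220:380,240:400,::-1],None,fx=4,fy=4,interpolation=cv2.INTER_CUBIC))
s=bot.read_state();print(s['ft_force']@n)"
```

```text
15.281356768389562
```

View pics/w18c.png

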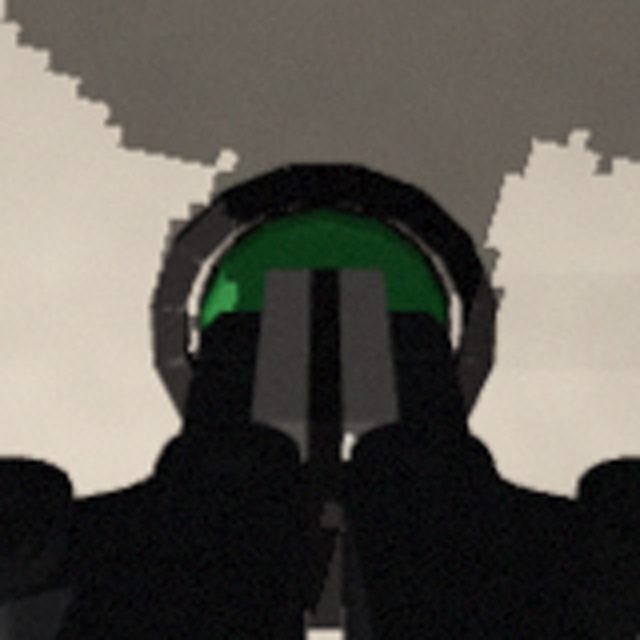

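The button is down nearly flush with its collar and the force has risen to 15 N against the stop. Retracting along the normal.

```bash
python3 -m creep '[[1,-0.022,-0.004,0.045,0,0,0],[1,-0.054,-0.011,0.112,0,0,0],[1,-0.108,-0.023,0.224,0,0,0],[1,-0.19,-0.04,0.4,0,0,0],[1,-0.28,-0.06,0.6,0,0,0]]'; python3 -m creep '[[1,0,0,0,0,0,0],[1,0,0,0,0,0,0],[1,0,0,0,0,0,0],[1,0,0,0,0,0,0],[1,0,0,0,0,0,0]]'; python3 -c "
from h import *
s=bot.read_state();print(s['ft_force'],s['ee_pos'])
a=save('scene','s19.png');b=save('top','t19.png');w=save('wrist','w19.png')
im=np.hstack([cv2.resize(a[310:400,380:480],(400,360),interpolation=cv2.INTER_CUBIC),cv2.resize(a[155:270,255:390],(400,360),interpolation=cv2.INTER_CUBIC)])
cv2.imwrite('pics/s19c.png',im[:,:,::-1])
"
```

```text
t: 18.2
ee_pos: [0.5702, 0.1122, 0.1763]
orientation: [0.224, -0.101, 0.969, 0.023]
ft_force: [1.1, -0.8, 0.2]
gripper_width: 0.0001
t: 18.7
ee_pos: [0.5698, 0.1122, 0.1747]
orientation: [0.222, -0.101, 0.969, 0.023]
ft_force: [0.2, 0.9, -0.2]
gripper_width: 0.0001
[ 0.19893793  0.89601271 -0.175743  ] [0.56975959 0.11221124 0.17467901]
```

View pics/s19c.png

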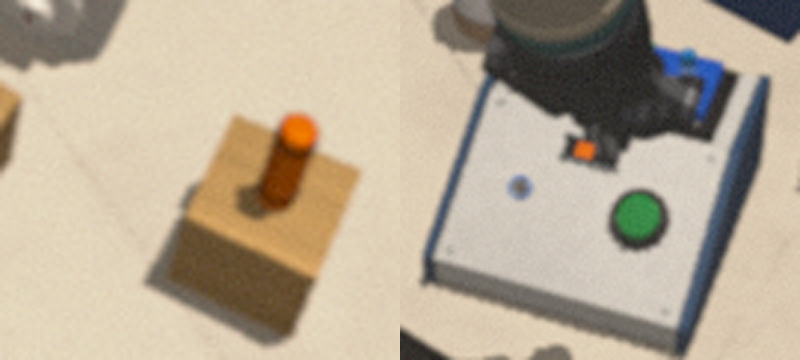

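View pics/w19.png

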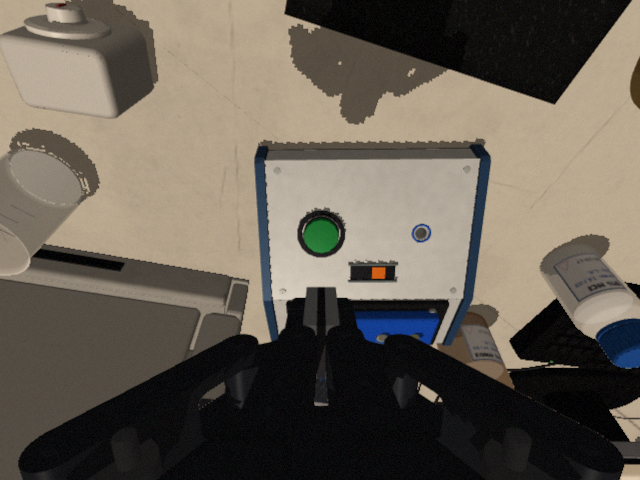

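View pics/t19.png

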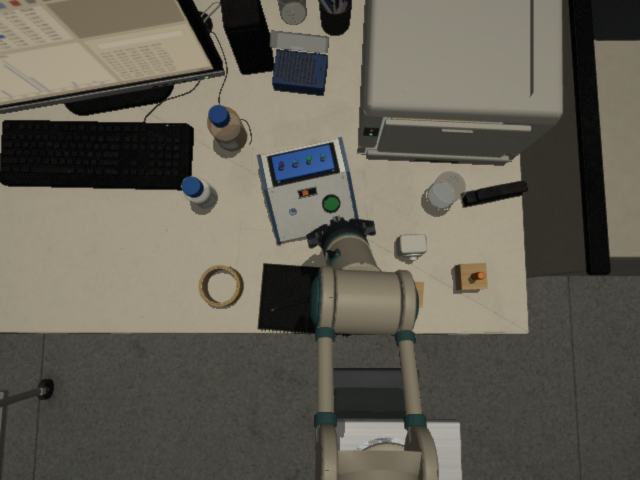

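```bash
python3 -c "
from rig import bot
print(bot.finish_job())"
```

```text
the job is handed in; nothing more can be done
None
```

I carried out every step and handed the job in at about 19 s of the 64 s allowed. `finish_job()` gives no verdict, so success rests on my own checks below.

- **Catch:** I took the orange pin from the right-hand stand and pushed it square to the panel, about 27 mm deep, at 3.4–3.8 N. The indicator jumped to the hole side, seen in the scene and wrist views.
- **Pin:** I put the pin back in the same stand until it seated with about 4.7 N, then let go. The scene view shows it upright and home.
- **Button:** I pressed the green button with shut fingers until the force reached about 15 N, well past the 5.5 N spring, so it was at its stop. The last pictures show it up again with the indicator still on the hole side.
- **Bystanders and contact:** The timer, beaker, white bottle and tape are at the same pixels in the top view as at the start. The arm is clear, and the force reading is within noise.

Some checks disagreed by small amounts:

- **Camera agreement:** The fixed and wrist cameras differed by 1–3 mm. I used the wrist view for the final alignment of the pin and both holes.
- **Pose readings:** The measured tool pose lagged by a few mm right after moves, so I corrected against fresh readings.

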